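# Stand the fallen display stands back up

### The job

Two of the painted-sample display stands, the square one and the round one, have been knocked onto their backs. Push each upstanding foot over, from the side where the panel lies, so that the stand tips back up and stands flat on its foot about where it fell; never pinch, lift, carry or shove a stand along the table. Leave the small stand that is still upright and all the jars and tools alone.

Things in the scene. Friction and masses are not known exactly. Their poses are not given: they have to be found in the camera images.
- square_stand: Painted rectangular plywood panel on a dark steel foot, an L; starts lying on its back. Origin: middle of the heel edge, on which it tips. x axis: sole to panel top (lying: level; standing: straight up). z: heel to toe (lying: up). Foot: x 0 to 8 mm (rubber sole 0 to 3), z 0 to 90, 90 wide in y. Panel: x 8 to 148, z 0 to 6, 110 wide. About 0.51 kg, times 0.7 to 1.4.
- round_stand: The same, with a round panel; starts lying on its back. Origin: middle of the heel edge, on which it tips. x axis: sole to panel top (lying: level; standing: straight up). z: heel to toe (lying: up). Foot: x 0 to 8 mm (rubber sole 0 to 3), z 0 to 80, 100 wide in y. Panel: disc 130 across centred at x 68, z 0 to 6. About 0.55 kg, times 0.7 to 1.4.
- square_stand_toe (a point): Middle of the toe edge of the square stand's foot, on the face to push: 90 mm above the table lying, 8 mm standing. The foot holds nearly all the weight: once the toe is pushed about 25 degrees towards the body's -x the stand topples onto its sole by itself, and the panel swings up behind what pushed it and leans there until that moves on.
- round_stand_toe (a point): Middle of the toe edge of the round stand's foot, on the face to push: 80 mm above the table lying, 8 mm standing. The foot holds nearly all the weight: once the toe is pushed about 25 degrees towards the body's -x the stand topples onto its sole by itself, and the panel swings up behind what pushed it and leans there until that moves on.
- upright_stand: A third, smaller stand (panel 90 mm wide, 108 mm tall, foot 70 mm long) that already stands near the far edge; leave alone. Origin: middle of its heel edge on the table, z up, foot along its -x.
- white_jar: White jar, 60 mm across, 85 mm tall, standing between the two fallen stands; leave alone. Origin: centre of its underside.
- glue_bottle: White bottle, 44 mm across, 110 mm tall, standing beyond the white jar; leave alone. Origin: centre of its underside.
- ochre_jar: Amber glass jar, 64 mm across, 90 mm tall, at the back; leave alone. Origin: centre of its underside.
- clear_jar: Clear jar, 68 mm across, 80 mm tall, at the back; leave alone. Origin: centre of its underside.
- sandpaper_roll: Brown-red roll of sandpaper standing on end at the left, 70 mm across, 100 mm tall; leave alone. Origin: centre of its underside.
- flat_brush: Paint brush lying at the right, under 250 mm long; leave alone. Origin: under its middle.
There are look-alikes about, which are no part of the job. Leave any blue look-alike of the square_stand alone.

How it is judged:
By the outcome, as a careful person would: the job done as asked, in the order asked, and still so for the second after the job is handed in, with the robot touching nothing.
It also fails if it takes over 48 s, if anything falls off the work surface, if the arm or the gripper's body presses on something with over 40 N, if the wrist force passes 120 N, or if a joint passes its speed limit or range.

### The arm

A 6-joint arm with a two-finger parallel gripper is mounted at the origin on the work surface. World frame = base frame: x ahead of the robot, y to its left, z up, the work surface at z = 0. Lengths are in m, angles in degrees, forces in N, time in s.
With the tool pointing down it reaches from about 0.3 to 0.75 m from the base axis. Payload 8.5 kg.
Tool frame: the origin (TCP) lies midway between the tips of the shut fingers; the grasp point (between the pads) lies 19 mm behind it; z points along the fingers, y is the line along which they close (so a half turn about z gives the same grasp; the last joint's range is limited). The gripper opens to 85 mm and grips with 20 to 120 N. Pads are 22 mm wide; open, the fingers measure 114 mm over their backs; the gripper's body (76 mm by 85 mm) begins 54 mm behind the grasp point. The pads swing forward as they close: fully open they stand 13 mm farther back than shut.
Start: joints at [57.565, 21.807, 74.336, -0, 83.858, -12.336], TCP at [0.189, 0.516, 0.199] pointing down, gripper open.
Joint ranges: [-178.18, 178.18], [-50.72, 133.34], [12.68, 142.11], [-81.47, 261.47], [9.98, 163.14], [-165.26, 165.26]. Speed limits (degrees/s): [136.94, 136.94, 180, 180, 180, 180].

### API

Orientations are given as a 3x3 rotation matrix whose columns are the frame's x, y, z axes.
In Python, from rig import observe, optics, order, spotter gives the robot as it stands.
- The arm moves only by the tool move_arm, never from a script. Its argument "series" is text: rows parted by semicolons, each of 5 numbers parted by spaces: the shift along the tool's x, y, z in cm, then the turn about the tool's z in degrees, then the opening, from -1 (shut) to 1 (fully open). A call has 1 to 8 rows; each row is the pose to reach, as a shift and turn from the pose commanded when the call began, along the tool's axes at that moment; what a row does not reach only later rows make up. A row lasts 1/8 s, in which the tool goes at most 62.5 mm and 10.7 degrees, less where a joint would pass 70% of its speed; a pose out of reach is approached as far as the arm can. A call with a gripper value outside its range is refused whole. The fingers move at their own pace and stop on an object; "force" is the grip in N (left out, the last holds). Time passes only in rows, so rows that repeat a pose let the fingers close. It gives the time, the measured TCP pose, the force, the opening and the grip force at its end, in the units of the state.
- observe(): the state, without advancing time (a new reading comes with each control period).
- optics.get_image(name): name is "side" or "top"; returns a dict with "pixels" (480x640x3 uint8, blue, green, red), "camera_matrix" (3x3 intrinsics, pixels), "dist" ([k1, k2, p1, p2, k3] as OpenCV has them; the pictures are not rectified), "rvec" (rotation vector, rad) and "tvec" (3), from world to camera coordinates, as OpenCV has them. Camera axes: x right, y down, z forward; pixel columns grow to the right and rows downward; lengths in m; the calibration is good to about 2 mm. A picture is of the moment at which its call begins. There is no depth.
- order.close_job(): hands the job in; it is judged then, once.
Trained networks look in the newest picture that a camera, given by its name, has taken for a name from the list of things; names that differ only in an ending like _2 or _b are one class to them, and where a whole thing is asked for, a point or a joint stands for the part that bears it (a point fixed in the world has none). Each returns a list of dicts, best first, with "score" (0 to 1); they miss things now and then, are a little off and sometimes report something else, mostly with a low value. They report only what shows in the picture. A call takes as long as a camera call. They do not tell look-alikes from the thing itself.
- spotter.find_in(thing, camera): "point" ([x, y, z] in m, in world coordinates, good to about 4 mm: the middle of the surface that is visible of it).
- spotter.cut_out(thing, camera): "pixels" (480x640 bool, what is visible of it).
- spotter.mark_of(thing, camera): "point" ([x, y, z] in m, in world coordinates, good to about 4 mm: a listed point, or the origin of a listed thing).
The state is a dict: "time_s": time; "q": joint angles; "qvel": joint speeds; "joint_efforts": joint torques, N m; "position": TCP position; "tool_rot": TCP orientation; "ft_force": force on the tool from outside, world axes, zero at the start; "wrist_torque": the same for the moment, N m; "grip_width": finger opening in m; "gripper_force": force on a finger pad.
Only numpy, scipy, OpenCV 4.12 (cv2) and the standard library are available. Lean on these libraries where they do the work, as an engineer would, in place of code of your own. Each camera call takes 0.05 s, during which the arm holds its last target. There are 200 camera calls.

## Working session

There is one attempt and no reset: what is moved stays moved. The work goes in short steps, Python scripts to look and compute and a tool call to move; the robot and the scene stay as the last step left them, time stands still between calls to the robot, and variables do not carry over. Pictures are saved under pics/ and viewed, at most 10 in all, crops included, and the job is handed in when it is done.

Besides the shell and the picture viewer there is one more tool, called after "Call:" as a command line: name --argument value ..., lists and objects as JSON in quotes. move_arm: Moves the arm, as the interface text tells. Its arguments: {"type":"object","properties":{"series":{"type":"string"},"force":{"type":"number"}},"required":["series"]}

```bash
mkdir -p pics; python3 - <<'E'
from rig import observe, optics, spotter
import cv2, numpy as np
for c in ("side","top"):
    im=optics.get_image(c); cv2.imwrite(f"pics/{c}0.png",im["pixels"])
    R=cv2.Rodrigues(np.array(im["rvec"],float))[0]; print(c,"campos",(-R.T@np.array(im["tvec"]).ravel()).round(3))
    for t in ["square_stand","round_stand","square_stand_toe","round_stand_toe","upright_stand","white_jar","glue_bottle","ochre_jar","clear_jar","sandpaper_roll","flat_brush"]:
        print(t,[(np.round(d["point"],3).tolist(),round(d["score"],2)) for d in spotter.mark_of(t,c)][:4])
s=observe(); print(s["position"],np.round(s["tool_rot"],3),s["time_s"],s["grip_width"])
E
```

```text
side campos [ 0.384 -0.871  0.975]
square_stand [([0.465, -0.233, 0.002], 0.72), ([0.255, -0.421, -0.001], 0.72)]
round_stand [([0.465, -0.538, 0.0], 0.7), ([0.556, 0.208, -0.004], 0.63)]
square_stand_toe [([0.263, -0.418, 0.09], 0.68), ([0.451, -0.235, 0.091], 0.57)]
round_stand_toe [([0.564, 0.211, 0.081], 0.77), ([0.452, -0.234, 0.092], 0.51)]
upright_stand [([0.785, -0.009, -0.001], 0.58)]
white_jar [([0.421, 0.005, 0.001], 0.73)]
glue_bottle [([0.612, 0.009, -0.006], 0.84)]
ochre_jar [([0.771, 0.175, 0.002], 0.97)]
clear_jar [([0.75, -0.195, 0.005], 0.56), ([0.422, 0.007, -0.0], 0.15)]
sandpaper_roll [([0.44, 0.539, -0.001], 0.63)]
flat_brush [([0.463, -0.539, -0.004], 0.55)]
top campos [ 0.221 -0.025  1.71 ]
square_stand [([0.464, -0.236, -0.0], 0.67), ([0.25, -0.419, -0.0], 0.61)]
round_stand [([0.555, 0.209, 0.001], 0.8), ([0.566, 0.217, 0.086], 0.24)]
square_stand_toe [([0.255, -0.418, 0.092], 0.9), ([0.454, -0.23, 0.088], 0.63)]
round_stand_toe [([0.564, 0.218, 0.082], 0.95)]
upright_stand [([0.781, -0.015, 0.001], 0.69), ([0.566, 0.214, 0.082], 0.3)]
white_jar [([0.423, 0.004, -0.003], 0.54)]
glue_bottle [([0.441, 0.543, 0.001], 0.54), ([0.612, 0.007, -0.0], 0.49), ([0.566, 0.215, 0.082], 0.29)]
ochre_jar [([0.771, 0.174, -0.004], 0.65)]
clear_jar []
sandpaper_roll [([0.439, 0.541, 0.003], 0.74)]
flat_brush [([0.463, -0.54, 0.004], 0.93)]
[0.18898595 0.516477   0.19861668] [[-0.939  0.344 -0.   ]
 [ 0.344  0.939 -0.   ]
 [ 0.    -0.    -1.   ]] 1.2 0.08573892550328845
```

View pics/side0.png

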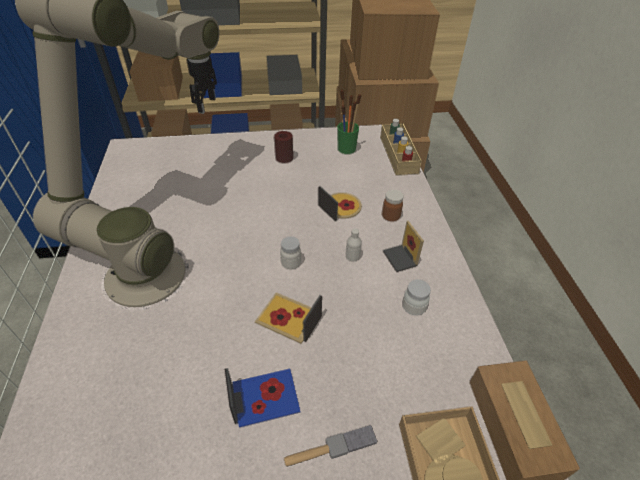

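View pics/top0.png

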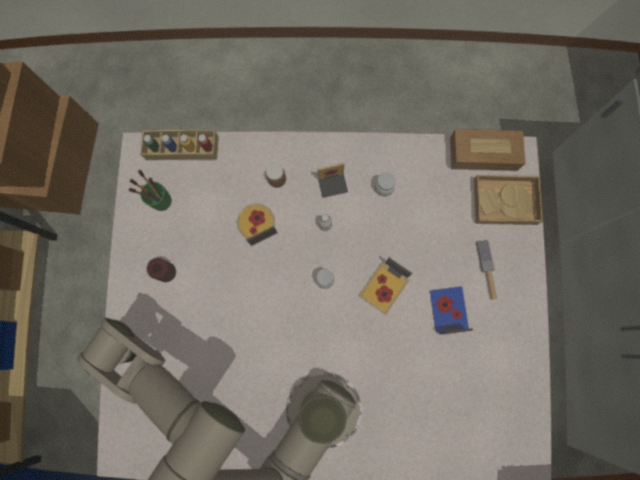

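The side view shows the yellow square stand's panel at (287,316) with its foot at (313,318), and the yellow round stand's disc at (345,205) with its foot at (328,203). The blue look-alike is at (265,397). In the top view the same feet are at (398,268) and (262,236). Next I'll measure the headings.

```bash
cat > h.py <<'E'
import cv2, numpy as np
def plane(im,uv,z):
    K=np.array(im["camera_matrix"],float); R=cv2.Rodrigues(np.array(im["rvec"],float))[0]; t=np.array(im["tvec"],float).ravel()
    n=cv2.undistortPoints(np.array(uv,float).reshape(-1,1,2),K,np.array(im["dist"],float)).reshape(-1,2)
    d=np.c_[n,np.ones(len(n))]@R; c=-R.T@t
    return (c+d*((z-c[2])/d[:,2])[:,None])[:,:2]
E
python3 - <<'E'
from rig import optics, spotter
from h import *
from scipy.optimize import least_squares
for c in ("side","top"):
    im=optics.get_image(c)
    for t,near in (("square_stand",(.44,-.2)),("round_stand",(.59,.22))):
        for m in spotter.cut_out(t,c):
            M=m["pixels"]; v,u=np.nonzero(M)
            p0=plane(im,[[u.mean(),v.mean()]],0.02)[0]
            if np.hypot(*(p0-near))>.08: continue
            px=im["pixels"].astype(int); B,G,R=px[...,0],px[...,1],px[...,2]
            pan=M&((R-B)>50); drk=M&(px.max(-1)<95)&((R-B)<25)
            print(c,t,round(m["score"],2),M.sum(),pan.sum(),drk.sum(),p0.round(3))
            def pts(mask,z):
                v,u=np.nonzero(mask); return plane(im,np.c_[u,v],z)
            P=pts(pan,.006); D=pts(drk,.08)
            r=cv2.minAreaRect((P*1000).astype(np.float32)); print(" panel rect mm",np.round(cv2.boxPoints(r)).tolist())
            cs,_=cv2.findContours(cv2.dilate(pan.astype(np.uint8),np.ones((3,3))) ,0,1)
            C=plane(im,max(cs,key=len).reshape(-1,2),.006)
            if "round" in t:
                f=least_squares(lambda q:np.hypot(*(C-q).T)-.0665,P.mean(0),loss="soft_l1",f_scale=.002); print(" disc centre",f.x.round(4),np.abs(f.fun).mean())
            for z in (.04,): 
                r=cv2.minAreaRect((pts(drk,z)*1000).astype(np.float32)); print(" foot rect@",z,np.round(cv2.boxPoints(r)).tolist())
E
```

```text
side square_stand 0.62 2141 1440 470 [ 0.406 -0.208]
 panel rect mm [[311.0, -201.0], [425.0, -278.0], [485.0, -188.0], [371.0, -112.0]]
 foot rect@ 0.04 [[369.0, -214.0], [408.0, -305.0], [528.0, -253.0], [489.0, -162.0]]
side round_stand 0.66 978 466 399 [0.6   0.223]
 panel rect mm [[587.0, 300.0], [595.0, 177.0], [681.0, 183.0], [673.0, 305.0]]
 disc centre [0.6177 0.2404] 0.008463933997625914
 foot rect@ 0.04 [[476.0, 243.0], [573.0, 125.0], [642.0, 182.0], [545.0, 300.0]]
top square_stand 0.96 1614 1074 236 [ 0.405 -0.198]
 panel rect mm [[316.0, -197.0], [422.0, -268.0], [477.0, -186.0], [372.0, -114.0]]
 foot rect@ 0.04 [[368.0, -190.0], [441.0, -278.0], [506.0, -224.0], [433.0, -136.0]]
top round_stand 0.59 1174 795 221 [0.607 0.238]
 panel rect mm [[554.0, 274.0], [609.0, 171.0], [696.0, 218.0], [641.0, 321.0]]
 disc centre [0.6166 0.2419] 0.007321921878936571
 foot rect@ 0.04 [[506.0, 211.0], [580.0, 161.0], [629.0, 235.0], [555.0, 285.0]]
```

Call:
move_arm --series "-47 -59.8 0 14 -1;-47 -59.8 0 14 -1;-47 -59.8 0 14 -1;-47 -59.8 0 14 -1;-47 -59.8 0 14 -1;-47 -59.8 0 14 -1;-47 -59.8 0 14 -1;-47 -59.8 0 14 -1"

```text
time_s: 2.5
position: [0.3444, 0.0391, 0.199]
tool_rot: [[-0.828, 0.561, 0.001], [0.561, 0.828, -0.0], [-0.001, 0.001, -1.0]]
ft_force: [1.0, 1.3, -0.6]
grip_width: -0.0
gripper_force: 0.0
```

Call:
move_arm --series "-20.6 -16 0 0 -1;-20.6 -16 0 0 -1;-20.6 -16 0 0 -1;-20.6 -16 0 0 -1;-20.6 -16 0 0 -1;-20.6 -16 5 0 -1;-20.6 -16 9.5 0 -1;-20.6 -16 12.7 0 -1"

```text
time_s: 3.5
position: [0.4244, -0.2057, 0.0702]
tool_rot: [[-0.828, 0.56, -0.001], [0.56, 0.828, 0.001], [0.002, 0.0, -1.0]]
ft_force: [1.1, -0.4, 0.0]
grip_width: -0.0
gripper_force: 0.0
```

```bash
python3 - <<'E'
from rig import observe, optics, spotter
import cv2, numpy as np
im=optics.get_image("side"); cv2.imwrite("pics/side1.png",cv2.resize(im["pixels"][220:380,180:400],None,fx=3,fy=3))
s=observe(); print(s["time_s"],s["position"],s["ft_force"],np.round(s["tool_rot"],3)[:,0])
for t in("square_stand","square_stand_toe"): print(t,[(np.round(d["point"],3).tolist(),round(d["score"],2)) for d in spotter.mark_of(t,"side")])
E
```

```text
3.55 [ 0.42291492 -0.20459982  0.0671407 ] [-2.07476598  1.72250927 -4.31790961] [-0.828  0.56   0.007]
square_stand [([0.255, -0.422, -0.001], 0.67), ([0.465, -0.235, 0.001], 0.61)]
square_stand_toe [([0.453, -0.234, 0.09], 0.8), ([0.261, -0.418, 0.09], 0.71)]
```

View pics/side1.png

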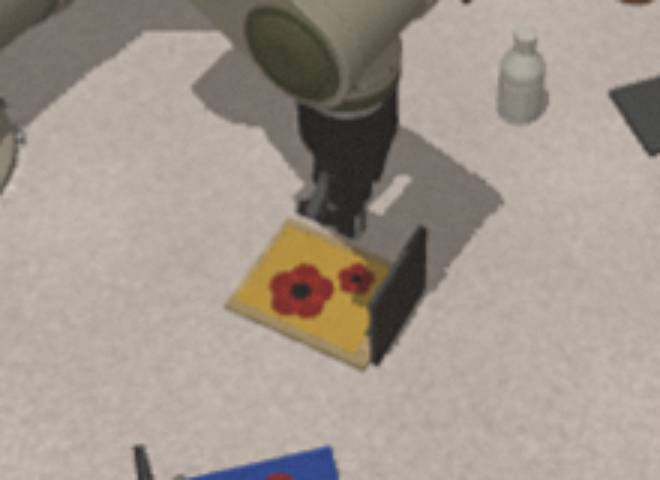

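The side crop shows the shut fingers at about (345,230), over the panel and behind the foot at (400,290). I'll push now.

Call:
move_arm --series "-1 0 0 0 -1;-2 0 0 0 -1;-2.6 0 0 0 -1;-3.1 0 0 0 -1;-3.6 0 0 0 -1;-4.1 0 0 0 -1;-4.6 0 0 0 -1;-5.1 0 0 0 -1"

```text
time_s: 4.65
position: [0.4674, -0.2356, 0.0716]
tool_rot: [[-0.828, 0.561, -0.0], [0.561, 0.828, 0.0], [0.0, -0.0, -1.0]]
ft_force: [-0.5, 0.3, -0.7]
grip_width: -0.0001
gripper_force: 0.0
```

Call:
move_arm --series "-0.5 0 0 0 -1;-1 0 0 0 -1;-1.5 0 0 0 -1;-2 0 0 0 -1;-2.4 0 0 0 -1;-2.8 0 0 0 -1;-3 0 0 0 -1;-3 0 0 0 -1"

```text
time_s: 5.65
position: [0.492, -0.2523, 0.0716]
tool_rot: [[-0.828, 0.561, -0.0], [0.561, 0.828, -0.0], [0.0, -0.0, -1.0]]
ft_force: [-0.1, -0.8, -0.0]
grip_width: -0.0003
gripper_force: 0.0
```

```bash
python3 - <<'E'
from rig import observe, optics, spotter
import cv2, numpy as np
im=optics.get_image("side"); cv2.imwrite("pics/side2.png",cv2.resize(im["pixels"][220:380,180:400],None,fx=3,fy=3))
s=observe(); print(s["time_s"],s["position"],s["ft_force"],np.round(s["tool_rot"],3)[:,0])
for t in("square_stand","square_stand_toe"): print(t,[(np.round(d["point"],3).tolist(),round(d["score"],2)) for d in spotter.mark_of(t,"side")])
E
```

```text
5.7 [ 0.49196457 -0.25219175  0.07159734] [-0.33788587 -0.34922991 -0.30013891] [-0.828  0.561  0.   ]
square_stand [([0.256, -0.422, -0.003], 0.72), ([0.464, -0.236, 0.0], 0.67)]
square_stand_toe [([0.264, -0.422, 0.091], 0.83), ([0.449, -0.235, 0.092], 0.66)]
```

View pics/side2.png

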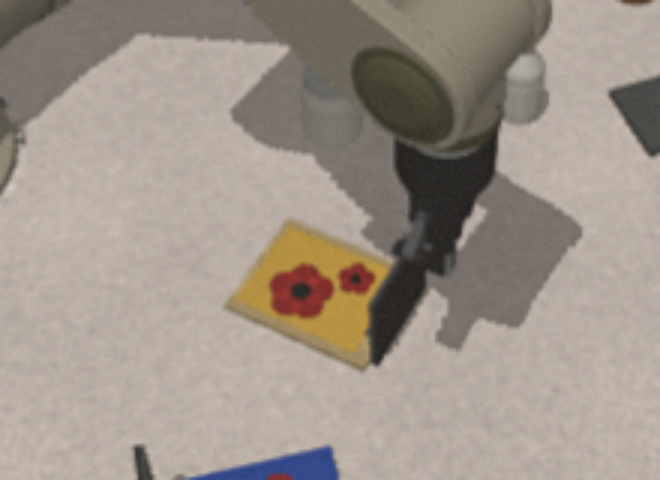

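```bash
python3 - <<'E'
from rig import optics, spotter
import cv2, numpy as np
a=np.radians(-34); d=np.array([np.cos(a),np.sin(a),0]); l=np.array([-d[1],d[0],0]); h=np.array([.466,-.235,0]); z=np.array([0,0,1])
P={"tcp0":[.4229,-.2046,.0671],"tcp1":[.492,-.252,.0716],"tcp1+54":[.492,-.252,.1456]}
for s in(-45,45):
  for f in (0,-8):
    for Z in(0,90): P[f"foot y{s} f{f} z{Z}"]=h+d*f/1e3+l*s/1e3+z*Z/1e3
for c in("side","top"):
  im=optics.get_image(c)
  q,_=cv2.projectPoints(np.array(list(P.values()),float),np.array(im["rvec"],float),np.array(im["tvec"],float),np.array(im["camera_matrix"],float),np.array(im["dist"],float)); q=q.reshape(-1,2)
  if c=="side": q=(q-[180,220])*3
  else:
    cv2.imwrite("pics/top2.png",cv2.resize(im["pixels"][210:330,340:500],None,fx=4,fy=4)); q=(q-[340,210])*4
  print(c); [print(k,v.round()) for k,v in zip(P,q)]
  for t in("square_stand","square_stand_toe"): print(t,[(np.round(e["point"],3).tolist(),round(e["score"],2)) for e in spotter.mark_of(t,c)])
E
```

```text
side
tcp0 [350. 254.]
tcp1 [438. 289.]
tcp1+54 [441. 235.]
foot y-45 f0 z0 [380. 363.]
foot y-45 f0 z90 [379. 303.]
foot y-45 f-8 z0 [372. 359.]
foot y-45 f-8 z90 [370. 299.]
foot y45 f0 z0 [427. 285.]
foot y45 f0 z90 [429. 224.]
foot y45 f-8 z0 [419. 282.]
foot y45 f-8 z90 [421. 220.]
square_stand [([0.254, -0.423, -0.002], 0.78), ([0.463, -0.239, 0.002], 0.77), ([0.608, 0.006, -0.003], 0.64), ([0.452, -0.233, 0.089], 0.62), ([0.464, -0.54, -0.001], 0.34)]
square_stand_toe [([0.453, -0.233, 0.088], 0.78), ([0.261, -0.418, 0.088], 0.57)]
top
tcp0 [196. 272.]
tcp1 [256. 187.]
tcp1+54 [269. 172.]
foot y-45 f0 z0 [269. 262.]
foot y-45 f0 z90 [285. 247.]
foot y-45 f-8 z0 [263. 270.]
foot y-45 f-8 z90 [279. 256.]
foot y45 f0 z0 [179. 201.]
foot y45 f0 z90 [191. 183.]
foot y45 f-8 z0 [174. 209.]
foot y45 f-8 z90 [185. 191.]
square_stand [([0.25, -0.422, -0.002], 0.92), ([0.565, 0.211, 0.08], 0.48)]
square_stand_toe [([0.255, -0.416, 0.092], 0.57)]
```

View pics/top2.png

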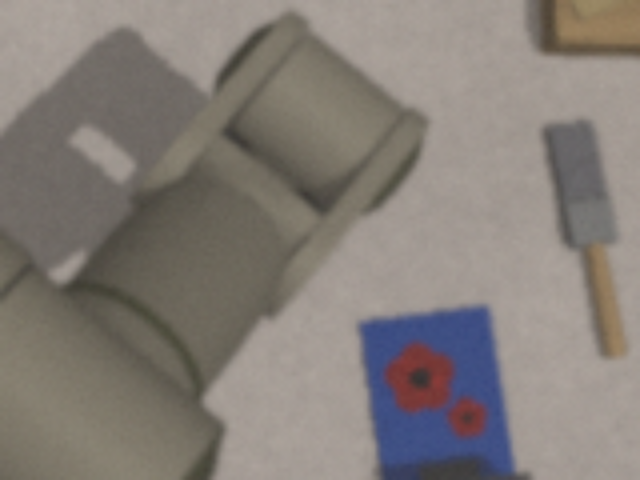

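The stand hasn't moved. In the side crop the fingers end about 15 px above where the TCP projects, at (445,275) against (438,289), so they passed over the toe. I'll go back and set them lower.

Call:
move_arm --series "0 0 -2 0 -1;3 0 -2.5 0 -1;8.2 0 -2.5 0 -1;8.2 0 -2.5 0 -1;8.2 0 0 0 -1;8.2 0 2.2 0 -1;8.2 0 2.5 0 -1;8.2 0 2.5 0 -1"

```text
time_s: 7.1
position: [0.4247, -0.2068, 0.0471]
tool_rot: [[-0.828, 0.561, 0.001], [0.561, 0.828, -0.001], [-0.001, -0.0, -1.0]]
ft_force: [-0.3, -0.6, -0.3]
grip_width: 0.0
gripper_force: 0.0
```

```bash
python3 - <<'E'
from rig import observe, optics
import cv2, numpy as np
im=optics.get_image("side"); 
s=observe(); print(s["time_s"],s["position"],s["ft_force"],s["grip_width"])
p=np.array(s["position"]); P=np.array([p,p+[0,0,.02],p+[0,0,.073]])
q,_=cv2.projectPoints(P,np.array(im["rvec"],float),np.array(im["tvec"],float),np.array(im["camera_matrix"],float),np.array(im["dist"],float)); q=q.reshape(-1,2)
I=cv2.resize(im["pixels"][250:350,250:350],None,fx=6,fy=6,interpolation=cv2.INTER_CUBIC)
for x in q: cv2.circle(I,tuple(int(v) for v in (x-250)*6),4,(0,255,0),1)
I=cv2.convertScaleAbs(I,alpha=1.6,beta=20)
cv2.imwrite("pics/side3.png",I); print((q-250)*6)
E
```

```text
7.15 [ 0.42472118 -0.20677189  0.04730847] [ 0.10099957 -0.10760803  0.04804562] -9.513166817416757e-05
[[285.6322757  358.66750635]
 [284.63081884 330.97242207]
 [281.85152563 253.97201086]]
```

View pics/side3.png

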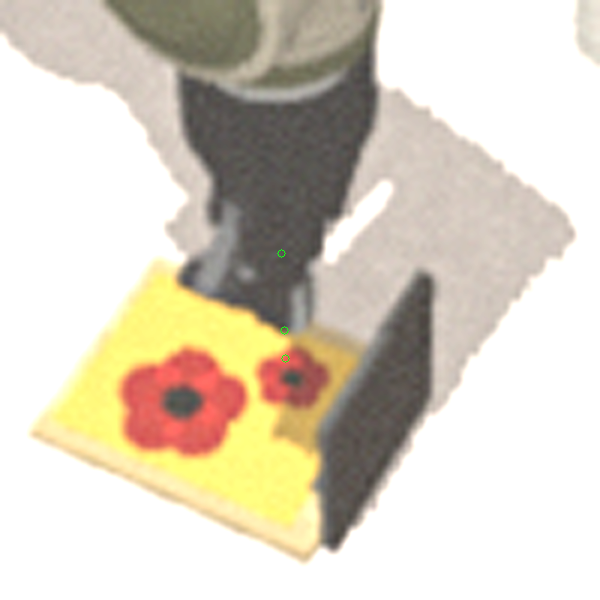

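The crop shows the finger tips at about (290,328), and the TCP projects to (285,358). The tips really end about 2 cm above the reported TCP, so they now stand at about 0.067 m, below the 0.09 m toe at (430,272)–(320,440). I'll push again, slightly lower.

Call:
move_arm --series "-1 0 0.4 0 -1;-2 0 0.4 0 -1;-2.6 0 0.4 0 -1;-3.1 0 0.4 0 -1;-3.6 0 0.4 0 -1;-4.1 0 0.4 0 -1;-4.6 0 0.4 0 -1;-4.6 0 0.4 0 -1"

```text
time_s: 8.15
position: [0.4625, -0.2323, 0.0426]
tool_rot: [[-0.828, 0.561, 0.0], [0.561, 0.828, -0.0], [-0.0, -0.0, -1.0]]
ft_force: [-0.2, 0.5, 1.8]
grip_width: -0.0003
gripper_force: 0.3
```

```bash
python3 - <<'E'
from rig import observe, optics
import cv2, numpy as np
im=optics.get_image("side"); 
s=observe(); print(s["time_s"],s["position"],s["ft_force"],s["grip_width"])
I=cv2.resize(im["pixels"][250:350,250:350],None,fx=5,fy=5,interpolation=cv2.INTER_CUBIC)
cv2.imwrite("pics/side4.png",cv2.convertScaleAbs(I,alpha=1.6,beta=20))
E
```

```text
8.2 [ 0.46226588 -0.2321325   0.04259886] [-1.15561344  0.51268894  0.68611555] 0.00018263900083376094
```

View pics/side4.png

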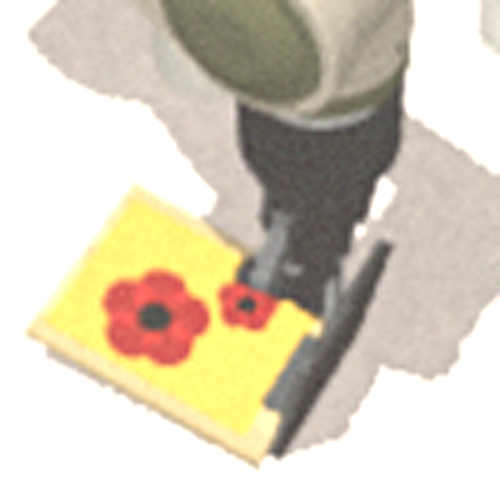

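The panel's far end has lifted off its shadow at (60,350) and the foot leans forward at (330,350), so it is tipping. I'll continue the push.

Call:
move_arm --series "-0.5 0 0 0 -1;-1 0 0 0 -1;-1.5 0 0 0 -1;-2 0 0 0 -1;-2.4 0 0 0 -1;-2.8 0 0 0 -1;-3.2 0 0 0 -1;-3.6 0 0 0 -1"

```text
time_s: 9.2
position: [0.4922, -0.2524, 0.0426]
tool_rot: [[-0.828, 0.561, 0.0], [0.561, 0.828, 0.0], [-0.0, 0.0, -1.0]]
ft_force: [0.1, 0.2, 0.1]
grip_width: -0.0
gripper_force: 0.0
```

Call:
move_arm --series "-0.4 0 0 0 -1;-0.8 0 0 0 -1;-1.2 0 0 0 -1;-1.6 0 0 0 -1;-2 0 0 0 -1;-2.4 0 0 0 -1;-2.8 0 0 0 -1;-2.8 0 0 0 -1"

```text
time_s: 10.2
position: [0.5154, -0.2681, 0.0426]
tool_rot: [[-0.828, 0.561, 0.0], [0.561, 0.828, -0.0], [-0.0, -0.0, -1.0]]
ft_force: [0.8, -0.3, 0.4]
grip_width: 0.0002
gripper_force: 0.0
```

```bash
python3 - <<'E'
from rig import observe, optics, spotter
import cv2, numpy as np
im=optics.get_image("side"); 
s=observe(); print(s["time_s"],s["position"],s["ft_force"],s["grip_width"])
I=cv2.resize(im["pixels"][210:350,250:410],None,fx=4,fy=4,interpolation=cv2.INTER_CUBIC)
cv2.imwrite("pics/side5.png",cv2.convertScaleAbs(I,alpha=1.6,beta=20))
for t in("square_stand","square_stand_toe"): print(t,[(np.round(e["point"],3).tolist(),round(e["score"],2)) for e in spotter.mark_of(t,"side")])
E
```

```text
10.25 [ 0.51521289 -0.26796652  0.04256989] [-0.17372951  0.8367471   0.15753369] -0.00019004733863794718
square_stand [([0.255, -0.421, -0.001], 0.75)]
square_stand_toe [([0.261, -0.419, 0.089], 0.85), ([0.536, -0.289, 0.009], 0.7)]
```

View pics/side5.png

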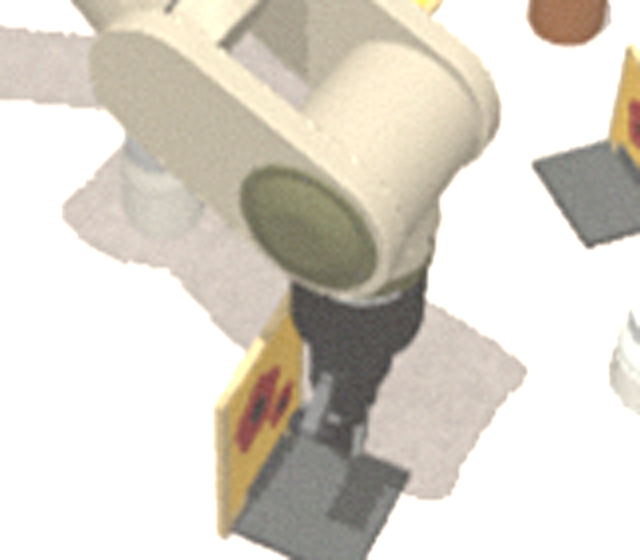

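The square stand is upright at (260,440) with its foot flat at (330,490). Next I'll move clear forward and straight up.

Call:
move_arm --series "-0.5 0 0 0 -1;-1 0 0 0 -1;-1.5 0 0 0 -1;-1.5 0 -1 0 -1;-1.5 0 -4 0 -1;-1.5 0 -9 0 -1;-1.5 0 -15 0 -1;-1.5 0 -20 0 -1"

```text
time_s: 11.35
position: [0.5275, -0.2762, 0.246]
tool_rot: [[-0.828, 0.561, 0.002], [0.561, 0.828, -0.001], [-0.002, -0.0, -1.0]]
ft_force: [0.7, -1.6, -0.9]
grip_width: -0.0002
gripper_force: 0.0
```

```bash
python3 - <<'E'
from rig import observe, optics, spotter
import numpy as np
s=observe(); R=np.array(s["tool_rot"]); p=np.array(s["position"]); print(s["time_s"],p,R[:,0].round(3))
optics.get_image("side")
for t in("square_stand","square_stand_toe","round_stand","round_stand_toe"): print(t,[(np.round(e["point"],3).tolist(),round(e["score"],2)) for e in spotter.mark_of(t,"side")])
print((R.T@(np.array([.5997,.232,p[2]])-p)*100).round(2))
E
```

```text
11.35 [ 0.52745756 -0.27619639  0.24596619] [-0.828  0.561 -0.002]
square_stand [([0.252, -0.421, -0.001], 0.93)]
square_stand_toe [([0.531, -0.286, 0.009], 0.85), ([0.26, -0.42, 0.091], 0.83)]
round_stand [([0.557, 0.209, -0.004], 0.67), ([0.462, -0.541, 0.001], 0.18)]
round_stand_toe [([0.562, 0.211, 0.079], 0.48), ([0.772, 0.173, 0.002], 0.2)]
[22.51 46.13 -0.06]
```

Call:
move_arm --series "22.5 46.1 0 -62 -1;22.5 46.1 0 -62 -1;22.5 46.1 0 -62 -1;22.5 46.1 0 -62 -1;22.5 46.1 0 -62 -1;22.5 46.1 0 -62 -1;22.5 46.1 0 -62 -1;22.5 46.1 0 -62 -1"

```text
time_s: 12.6
position: [0.5974, 0.2206, 0.241]
tool_rot: [[-0.884, -0.468, -0.003], [-0.468, 0.884, -0.001], [0.003, 0.001, -1.0]]
ft_force: [1.4, 0.0, 0.4]
grip_width: 0.0003
gripper_force: 0.0
```

```bash
python3 - <<'E'
from rig import observe
import numpy as np
s=observe(); R=np.array(s["tool_rot"]); p=np.array(s["position"]); print(s["time_s"],p,R[:,0].round(3),s["qvel"])
print((R.T@(np.array([.5997,.232,.0326])-p)*100).round(2))
E
```

```text
12.6 [0.59738642 0.22063932 0.24104398] [-0.884 -0.468  0.003] [ 4.48719593e+01  2.47944607e+01 -4.18321943e+01 -2.11616239e-03
  1.69804936e+01  4.48472831e+01]
[-0.8   0.88 20.84]
```

Call:
move_arm --series "-0.7 1 0 0 -1;-0.7 1 5 0 -1;-0.7 1 10 0 -1;-0.7 1 15 0 -1;-0.7 1 18 0 -1;-0.7 1 20 0 -1;-0.7 1 21 0 -1;-0.7 1 21 0 -1"

```text
time_s: 13.6
position: [0.5991, 0.2303, 0.032]
tool_rot: [[-0.884, -0.468, -0.002], [-0.468, 0.884, -0.0], [0.002, 0.0, -1.0]]
ft_force: [-1.0, 0.2, -0.4]
grip_width: -0.0
gripper_force: 0.0
```

```bash
python3 - <<'E'
from rig import observe, optics, spotter
import cv2, numpy as np
im=optics.get_image("side"); 
s=observe(); print(s["time_s"],s["position"],s["ft_force"],s["grip_width"])
I=cv2.resize(im["pixels"][150:350,250:450],None,fx=3,fy=3,interpolation=cv2.INTER_CUBIC)
cv2.imwrite("pics/side6.png",cv2.convertScaleAbs(I,alpha=1.6,beta=20))
for t in("round_stand","round_stand_toe"): print(t,[(np.round(e["point"],3).tolist(),round(e["score"],2)) for e in spotter.mark_of(t,"side")])
E
```

```text
13.65 [0.59954057 0.23051693 0.03287302] [-0.05958374 -0.58839078 -0.02866463] 0.00016994886679454145
round_stand [([0.557, 0.206, -0.003], 0.58)]
round_stand_toe [([0.56, 0.21, 0.08], 0.55)]
```

View pics/side6.png

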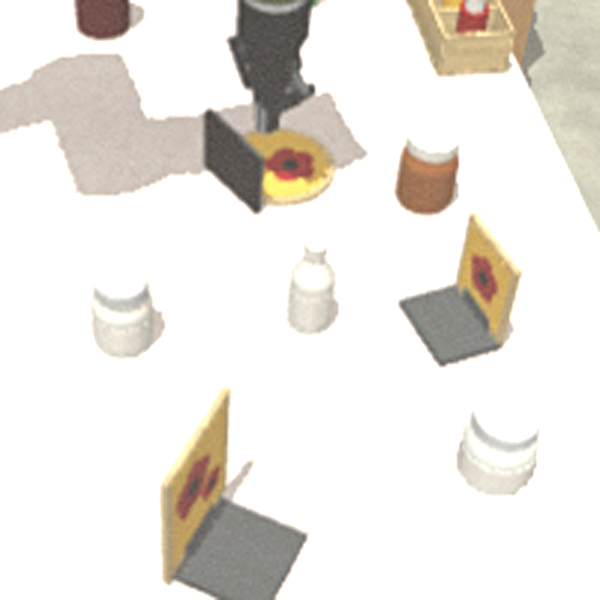

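The square stand is upright at (195,490) with its foot at (240,550), and it holds clear of the arm. The fingers are at (265,125), over the disc and behind the round stand's foot at (235,160). I'll push it the same way.

Call:
move_arm --series "1 0 0 0 -1;2 0 0 0 -1;2.6 0 0 0 -1;3.1 0 0 0 -1;3.6 0 0 0 -1;4.1 0 0 0 -1;4.6 0 0 0 -1;5.1 0 0 0 -1"

```text
time_s: 14.75
position: [0.5539, 0.2067, 0.0325]
tool_rot: [[-0.884, -0.468, -0.001], [-0.468, 0.884, -0.0], [0.001, 0.0, -1.0]]
ft_force: [-0.1, 1.2, -0.6]
grip_width: -0.0
gripper_force: 0.0
```

Call:
move_arm --series "0.5 0 0 0 -1;1 0 0 0 -1;1.5 0 0 0 -1;2 0 0 0 -1;2.4 0 0 0 -1;2.8 0 0 0 -1;3.2 0 0 0 -1;3.2 0 0 0 -1"

```text
time_s: 15.75
position: [0.5259, 0.1919, 0.0327]
tool_rot: [[-0.884, -0.468, -0.0], [-0.468, 0.884, 0.0], [0.0, 0.0, -1.0]]
ft_force: [0.0, -0.1, 0.3]
grip_width: 0.0002
gripper_force: 0.0
```

```bash
python3 - <<'E'
from rig import observe, optics, spotter
import numpy as np
optics.get_image("side"); 
s=observe(); print(s["time_s"],s["position"],s["ft_force"],s["grip_width"])
for t in("round_stand","round_stand_toe"): print(t,[(np.round(e["point"],3).tolist(),round(e["score"],2)) for e in spotter.mark_of(t,"side")])
E
```

```text
15.8 [0.52612053 0.19192172 0.03266577] [ 0.11454653 -0.07189137  0.07479561] 1.2478475670720833e-05
round_stand [([0.558, 0.208, -0.005], 0.74)]
round_stand_toe [([0.486, 0.169, 0.008], 0.56)]
```

Its toe is down at (0.486, 0.169, 0.008). I'll move on forward slowly, then straight up.

Call:
move_arm --series "0.5 0 0 0 -1;1 0 0 0 -1;1.5 0 0 0 -1;2 0 0 0 -1;2.5 0 0 0 -1;3 0 0 0 -1;3.5 0 0 0 -1;3.5 0 0 0 -1"

```text
time_s: 16.9
position: [0.4949, 0.1754, 0.0327]
tool_rot: [[-0.884, -0.468, -0.0], [-0.468, 0.884, -0.0], [0.0, 0.0, -1.0]]
ft_force: [-0.3, -0.1, -0.1]
grip_width: -0.0
gripper_force: 0.0
```

Call:
move_arm --series "0 0 -1 0 -1;0 0 -3 0 -1;0 0 -7 0 -1;0 0 -12 0 -1;0 0 -17 0 -1;0 0 -21 0 -1;0 0 -22 0 -1;0 0 -22 0 -1"

```text
time_s: 17.9
position: [0.495, 0.1756, 0.2526]
tool_rot: [[-0.884, -0.468, 0.0], [-0.468, 0.884, 0.0], [-0.0, -0.0, -1.0]]
ft_force: [-0.1, 0.7, -0.6]
grip_width: 0.0002
gripper_force: 0.0
```

```bash
python3 - <<'E'
from rig import observe, optics, spotter
import cv2, numpy as np
im=optics.get_image("side"); 
s=observe(); print(s["time_s"],s["position"],s["ft_force"])
I=cv2.resize(im["pixels"][120:440,190:450],None,fx=1.85,fy=1.85,interpolation=cv2.INTER_CUBIC)
cv2.imwrite("pics/side7.png",I)
for t in("square_stand","round_stand","square_stand_toe","round_stand_toe","white_jar","glue_bottle"): print(t,[(np.round(e["point"],3).tolist(),round(e["score"],2)) for e in spotter.mark_of(t,"side")])
E
```

```text
17.95 [0.49473262 0.17552693 0.25167154] [-1.25668555 -0.56250639  0.26794426]
square_stand [([0.466, -0.237, 0.0], 0.84), ([0.255, -0.421, 0.001], 0.8)]
round_stand [([0.559, 0.21, -0.001], 0.72)]
square_stand_toe [([0.26, -0.417, 0.088], 0.73)]
round_stand_toe [([0.487, 0.168, 0.007], 0.64)]
white_jar [([0.421, 0.004, 0.002], 0.95), ([0.465, -0.239, 0.0], 0.38), ([0.61, 0.01, -0.006], 0.27)]
glue_bottle [([0.608, 0.01, -0.006], 0.64)]
```

View pics/side7.png

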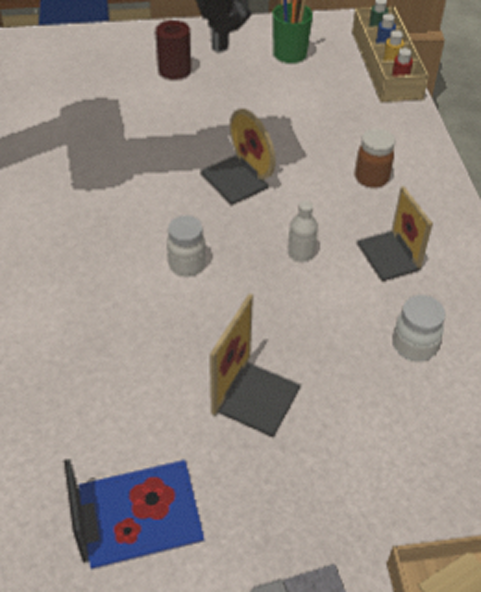

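Both stands are upright on their feet where they fell: the round one at (250,150) and the square one at (245,370). The blue stand at (140,510) and everything else are untouched, and the arm is clear.

```bash
python3 -c "
from rig import order
print(order.close_job())"
```

```text
the job is handed in; nothing more can be done
None
```

The square and round stands are both tipped back up and standing flat on their feet where they fell, nothing else was moved, and the job is handed in at about 18 s. The first push passed over the square stand's toe without moving it, because the finger tips sit about 2 cm above the reported TCP.

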